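# Turn a leaf of the recipe book and secure it with the page keeper

## Robot

A 7-joint arm with a two-finger parallel gripper is mounted at the origin on a cart in front of the work surface, level with it; the furniture and walls round the work are solid. World frame = base frame: x ahead of the robot, y to its left, z up, the work surface at z = 0. Lengths are in m, angles in rad, forces in N, time in s.
With the tool pointing down it reaches from about 0.35 to 0.9 m from the base axis. Payload 8.1 kg.
Tool frame: the origin (TCP) lies at the very end of the fingers, on their centre line; the grasp point (between the pads) lies 19 mm behind it; z points along the fingers, y is the line along which they close (so a half turn about z gives the same grasp; the last joint's range is limited). The gripper opens to 85 mm and grips with 20 to 120 N. Pads are 22 mm wide; open, the fingers measure 114 mm over their backs; the gripper's body (76 mm by 85 mm) begins 54 mm behind the grasp point. The pads swing forward as they close: fully open they stand 13 mm farther back than shut.
Start: joints at [1.228, 0.434, 0.025, 1.573, -0.012, 1.134, -0.075], TCP at [0.148, -0.607, 0.231] pointing down, gripper open.
Joint ranges: [-2.62, 2.62], [-0.44, 2.09], [-1.27, 1.32], [0.08, 2.57], [-1.32, 4.46], [0.12, 2], [-2.74, 2.74]. Speed limits (rad/s): [2.22, 2.22, 3.01, 3.01, 3.14, 3.14, 3.14].

## Interface

Orientations are given as [roll, pitch, yaw] about the fixed x, y, z axes, in that order (R = Rz(yaw) Ry(pitch) Rx(roll)).
In Python, from workcell import env, optics gives the robot as it stands.
- The arm moves only by the shell command python3 -m jog 'ROWS' [OPENING] [FORCE]. ROWS is JSON, one flat list of numbers, 6 for each row, row after row: the shift along the tool's x, y, z in mm, then the turn, a rotation vector about the tool's x, y, z in degrees. In form: [x, y, z, ax, ay, az, x, y, z, ax, ay, az, ...]. A call has 1 to 12 rows; each row shifts and turns the commanded pose from where the row before left it, along the tool's axes as they then stand; what a row does not reach is not made up. A row lasts 1/10 s, in which the tool goes at most 50 mm and 8.59 degrees, less where a joint would pass 70% of its speed; a pose out of reach is approached as far as the arm can. A call with a gripper value outside its range is refused whole. OPENING is the closure, from 0 (fully open) to 1 (shut), set as the call begins (- or left out, the last holds). The fingers move at their own pace and stop on an object; FORCE is the grip in N (left out, the last holds). Time passes only in rows, so rows that do not move let the fingers close. It gives the time, the measured TCP pose, the force, the opening and the grip force at its end, in the units of the state.
- env.get_obs(): the state, without advancing time (a new reading comes with each control period).
- optics.grab_frame(name): name is "scene" or "top" or "wrist"; returns a dict with "pixels" (420x560x3 uint8, red, green, blue), "intrinsics" (3x3 intrinsics, pixels), "dist_coeffs" ([k1, k2, p1, p2, k3] as OpenCV has them; the pictures are not rectified), "rvec" (rotation vector, rad) and "tvec" (3), from world to camera coordinates, as OpenCV has them. Camera axes: x right, y down, z forward; pixel columns grow to the right and rows downward; lengths in m; the calibration is good to about 2 mm. A picture is of the moment at which its call begins. There is no depth.
- env.finish_job(): hands the job in; it is judged then, once.
The state is a dict: "t": time; "q": joint angles; "dq": joint speeds; "joint_torque": joint torques, N m; "position": TCP position; "tool_rot": TCP orientation; "contact_force": force on the tool from outside, world axes, zero at the start; "wrist_torque": the same for the moment, N m; "grip_width": finger opening in m; "gripper_force": force on a finger pad.
Only numpy, scipy, OpenCV 4.12 (cv2) and the standard library are available. Lean on these libraries where they do the work, as an engineer would, in place of code of your own. Each camera call takes 0.05 s, during which the arm holds its last target. There are 200 camera calls.

## Task

The recipe book lies open on its stand and I need the next recipe. Using fingertips only and gripping nothing, push the right-hand wire keeper clear of the page, push the top right-hand leaf up by its tab and over the wire binding until it lies flat on the left-hand pages, then swing the left-hand keeper right in over it so that it stays turned. Turn only that one leaf, push gently, and leave the things around the stand where they are.

Things in the scene. Friction and masses are not known exactly. Their poses are not given: they have to be found in the camera images.
- stand: Light wooden cookbook stand, 236 wide, 215 deep, fixed. Origin: centre of its underside on the worktop; x level, away from the reader, y to the reader's left, z up. Deck, book and keepers slope up toward +x by 0.26 rad; a 20 mm ledge runs along the low front edge. On it lies open a wire-bound book of stiff 3 mm leaves, four on the left, five on the right, overhanging the deck 12 mm at the sides
- spine (a point): Point on the axis of the wire binding, 62 mm straight above the stand's origin. The leaves turn on this axis; it runs up the slope, along (cos 0.26, 0, sin 0.26) in the stand's frame. The wire loops round it have 15 mm radius
- top_leaf (a joint): Turn of the top right-hand leaf, a rigid 70 g board: 0 flat on the right, pi/2 square to the deck, pi flat on the left. Hinge nearly free: it falls back before the upright and, once past it, falls over to the left by itself in under 1 s. Its faces lie 1.5 mm either side of the binding axis; the page spans 10 to 130 mm from the axis and, along the slope, 90 mm below to 85 mm above the spine point
- top_leaf_tab (a point): Middle of the top leaf's thumb tab: 142.5 mm from the binding axis, 33 mm up the slope from the spine point; moves with the leaf. The tab is 42 mm long along the slope, 3 mm thick, and sticks out 25 mm past all page edges (130 to 155 mm from the axis). Under it is free air, about 67 mm, down to the worktop. Of the three tabs on the right it is the farthest from the reader
- next_leaf (a joint): Turn of the leaf just under the top one, same size and same sense (0 flat on the right); to be left lying. Its tab is the next one nearer the reader, 53 mm down the slope from the top leaf's tab
- right_keeper (a joint): Swing of the right page keeper, a bent steel wire arm pivoted on the ledge, turning about the normal of the sloping deck: 0 points straight up the page, over the leaf, which it holds down; it grows as the arm swings outward to the right. 1.57 lies along the ledge; stops at -0.3 and 2.1; from 1.36 it is clear of the page. Light friction (0.3 N at its end); stays where left
- right_keeper_ball (a point): Centre of the black 12 mm ball on the right keeper's turned-up end, 65 mm from its pivot. Below the ball a 5 mm wire post, square to the deck, joins it to the arm; the ball's centre is 21.5 mm above the upper face of the leaf under it. Push the post or ball sideways
- right_keeper_pivot (a point): Pivot of the right keeper, on the ledge: 106 mm down the slope from the spine point, 60 mm right of the binding axis and, square to the deck, 6.5 mm above the axis. From here the 5 mm wire arm runs parallel to the deck, its underside 2.5 mm above the leaf
- left_keeper (a joint): Swing of the left keeper, the mirror image of the right one: 0 points straight up the left page, 1.57 points left along the ledge, 2.0 partly toward the reader; stops at -0.3 and 2.1. It starts swung out (1.5 to 2.0), clear of the page. Same friction, stays where it is left
- left_keeper_ball (a point): Centre of the 12 mm ball on the left-hand keeper's turned-up end, as on the right: 65 mm from its pivot, 21.5 mm above the upper face of the turned leaf
- left_keeper_pivot (a point): Pivot of the left-hand keeper on the ledge, 60 mm left of the binding axis, otherwise as the right one
- white_mug: White mug, 81 mm across, 116 mm with its handle, 94 mm tall, behind the stand; origin at the centre of its underside
- spice_jar: Spice jar with a yellow cap, 42 mm across and 96 mm tall, behind the stand; origin at the centre of its underside
- timer: Round kitchen timer, 63 mm across and 46 mm tall, behind the stand; origin at the centre of its underside
- teaspoon: Teaspoon, 138 mm long and 13 mm high, lying to the right of the stand; origin at the centre of its underside, x along its length

How it is judged:
On the way, in this order (a step that is already met when the one before it is completed fails the run):
1. the right-hand keeper is swung clear of the page (value of joint right_keeper above 1.3 rad and value of joint top_leaf below 0.3 rad), for 0.1 s.
2. the top leaf lies flat on the left-hand pages, the left-hand keeper still clear of it (value of joint top_leaf above 3 rad and value of joint left_keeper above 1 rad), for 0.2 s.
3. the left-hand keeper is swung in over the turned leaf (value of joint top_leaf above 3 rad and value of joint left_keeper below 0.35 rad), for 0.2 s.
At the end, for the whole second after the job is handed in: The top leaf lies flat on the left (within 0.09 rad), at rest, with the left-hand keeper over it (swung in to 0.35 rad from straight up the page, or further); the next leaf still lies flat on the right (within 0.08 rad) (value of joint top_leaf above 3.05 rad and value of joint left_keeper below 0.35 rad and value of joint next_leaf below 0.08 rad and velocity of joint each of top_leaf, left_keeper below 0.1 rad/s and velocity of joint left_keeper above -0.1 rad/s); the robot touches nothing.
It fails at once if the next leaf is turned up too (value of joint next_leaf above 0.3 rad).
It fails at once if the book, a keeper or the stand is gripped or pushed hard (over 25 N) (contact force between the fingers and stand above 25 N).
It fails at once if a thing beside the stand is moved (over 15 mm) or lifted (distance of any of white_mug, spice_jar, timer, teaspoon from where it was at the start of the episode above 0.015 m).
It also fails if it takes over 61 s, if anything falls off the work surface, if the arm or the gripper's body presses on something with over 40 N, if the wrist force passes 120 N, or if a joint passes its speed limit or range.

## Working session

There is one attempt and no reset: what is moved stays moved. The work goes in short steps, Python scripts to look and compute and a shell command to move; the robot and the scene stay as the last step left them, time stands still between calls to the robot, and variables do not carry over. Pictures are saved under pics/ and viewed, at most 10 in all, crops included, and the job is handed in when it is done.

```bash
mkdir -p pics; ls; python3 - <<'E'
from workcell import env, optics
import cv2,pickle
o=env.get_obs()
print({k:o[k] for k in('t','position','tool_rot','grip_width','contact_force')})
for n in('scene','top'):
    f=optics.grab_frame(n); pickle.dump(f,open(f'pics/{n}0.pkl','wb'))
    cv2.imwrite(f'pics/{n}0.png',cv2.resize(f['pixels'][:,:,::-1],(800,600),interpolation=cv2.INTER_CUBIC))
    print(n,f['intrinsics'],f['dist_coeffs'],f['rvec'],f['tvec'])
E
```

```text
pics
{'t': 0.0, 'position': array([ 0.14829385, -0.60662849,  0.23052245]), 'tool_rot': array([-3.13999621e+00,  1.11945745e-04,  2.39770237e-01]), 'grip_width': 0.08511555212307756, 'contact_force': array([-0.20503997,  0.40110168,  0.65842287])}
scene [[481.89555944   0.         273.03975274]
 [  0.         481.89555944 207.04931395]
 [  0.           0.           1.        ]] [0.00443672 0.         0.         0.         0.        ] [ 0.7062109  -2.43861754  1.298369  ] [0.31285942 0.32030318 0.92367669]
top [[464.05778956   0.         285.81254606]
 [  0.         464.05778956 206.62249856]
 [  0.           0.           1.        ]] [0.05188355 0.         0.         0.         0.        ] [ 2.13304129 -2.12294537  0.22492941] [-0.24737734  0.54307326  1.00764913]
```

View pics/scene0.png

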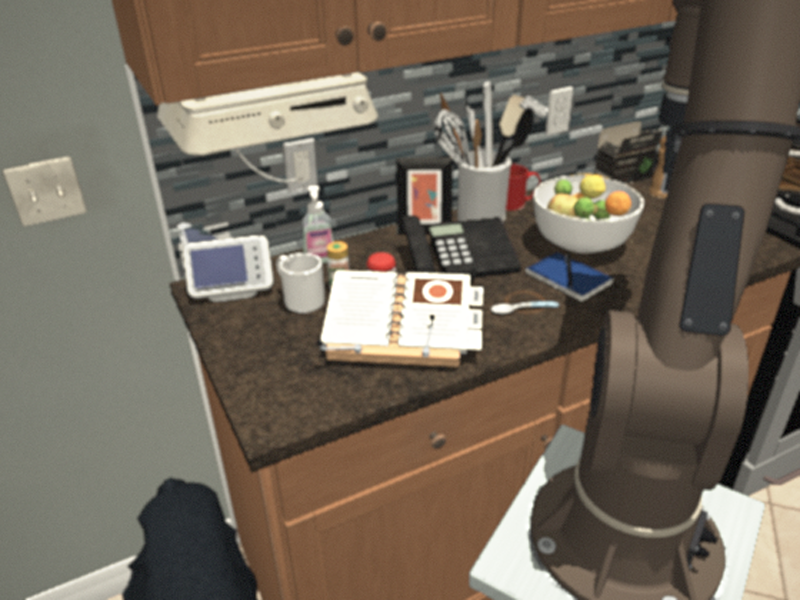

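View pics/top0.png

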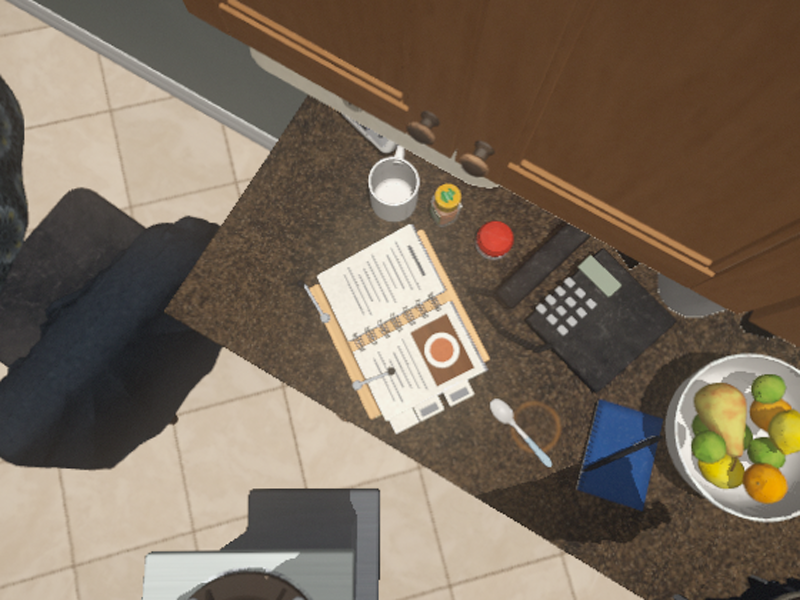

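The scene view shows the stand at about (400,315) in the enlarged picture. In the top view it is at about (400,330), with the right keeper in over the page and its ball at (391,371), the left keeper out along the ledge, and the spoon at (520,430). I'll enlarge crops of both views to read the points more closely.

```bash
python3 - <<'E'
import cv2,pickle,numpy as np
out=[]
for n,(x,y,w,h) in {'top':(205,150,145,160),'scene':(215,180,133,80)}.items():
    f=pickle.load(open(f'pics/{n}0.pkl','rb'))['pixels'][y:y+h,x:x+w,::-1]
    s=5 if n=='scene' else 3.75
    s=6 if n=='scene' else 3.75
    im=cv2.resize(f,None,fx=s,fy=s,interpolation=cv2.INTER_CUBIC)
    for k in range(0,w,20): cv2.putText(im,str(x+k),(int(k*s),10),0,.35,(0,255,255),1); cv2.line(im,(int((k)*s),12),(int(k*s),20),(0,255,255),1)
    for k in range(0,h,20): cv2.putText(im,str(y+k),(0,int(k*s)+4),0,.35,(0,255,0),1); cv2.line(im,(25,int(k*s)),(33,int(k*s)),(0,255,0),1)
    cv2.imwrite(f'pics/crop_{n}.png',im);print(im.shape)
E
```

```text
(600, 544, 3)
(480, 798, 3)
```

View pics/crop_top.png

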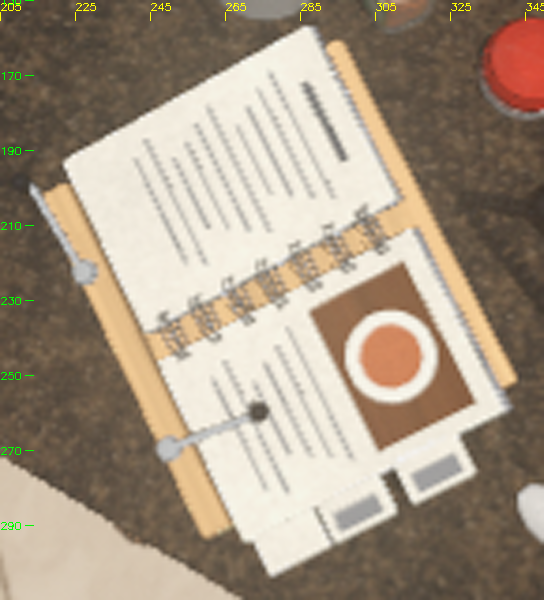

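View pics/crop_scene.png

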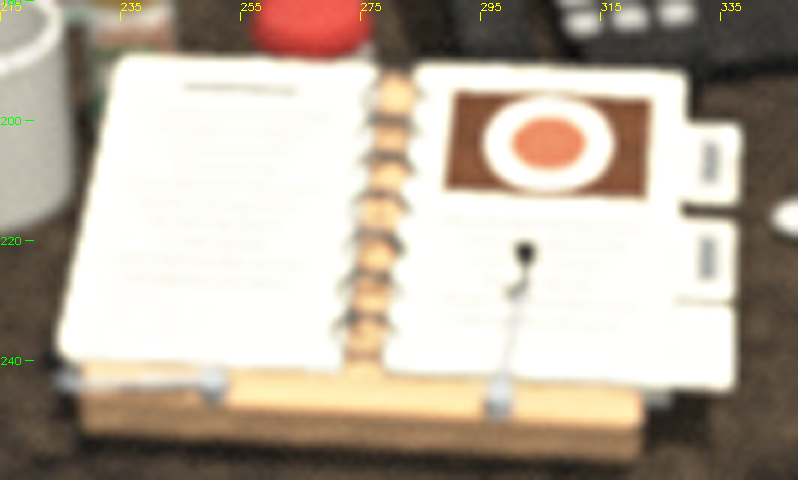

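Both crops show clear features: page corners, the top leaf's tab corners at (476,470) and (415,502) in the top crop, the pivots, and the right ball at (259,411) in the top crop and (525,253) in the scene crop. I'll fit the stand pose to both views, leaving z free as a check.

```bash
cat >h.py <<'E'
import numpy as np,cv2,pickle,json
from scipy.optimize import least_squares
from scipy.spatial.transform import Rotation as R
S=.26
def book(p):  # p: x,y,z of stand origin(m), yaw -> (spine, B) columns a(up slope), b(left), n
    x,y,z,yaw=p
    B=R.from_euler('z',yaw).as_matrix()@np.array([[np.cos(S),0,-np.sin(S)],[0,1,0],[np.sin(S),0,np.cos(S)]])
    return np.array([x,y,z+.062]),B
def W(p,abn):
    s,B=book(p); return s+np.atleast_2d(abn)@B.T*1e-3
def keep(side,q,n=23.):  # ball, mm; side -1 right,+1 left
    return np.array([-106+65*np.cos(q),side*(60+65*np.sin(q)),n])
def proj(f,P): return cv2.projectPoints(np.atleast_2d(P).astype(float),f['rvec'],f['tvec'],f['intrinsics'],f['dist_coeffs'])[0][:,0]
def plane(f,uv,z):
    u=cv2.undistortPoints(np.array([[uv]],float),f['intrinsics'],f['dist_coeffs'])[0,0]
    Rm=cv2.Rodrigues(f['rvec'])[0]; c=-Rm.T@np.ravel(f['tvec']); d=Rm.T@np.append(u,1); return c+d*(z-c[2])/d[2]
E
cat >fit.py <<'E'
from h import *
T=pickle.load(open('pics/top0.pkl','rb'));C=pickle.load(open('pics/scene0.pkl','rb'))
t={'RF':(504,406),'RFi':(414,230),'RN':(243,540),'RNi':(160,360),'LF':(312,27),'LN':(66,162),'LNi':(147,332),'LFi':(402,200),'T1':(476,470),'T2':(415,502),'PL':(84,272),'PR':(168,449),'BR':(259,411)}
c={'LF':(118,57),'LFi':(372,66),'LN':(62,357),'LNi':(343,369),'RFi':(414,66),'RF':(686,72),'RNi':(383,374),'T1':(740,125),'T2':(738,206),'PL':(213,386),'PR':(498,404),'BR':(525,253)}
M={'RF':(85,-130,1.5),'RFi':(85,-10,1.5),'RN':(-90,-130,1.5),'RNi':(-90,-10,1.5),'LF':(85,130,-1.5),'LFi':(85,10,-1.5),'LN':(-90,130,-1.5),'LNi':(-90,10,-1.5),'T1':(54,-155,1.5),'T2':(12,-155,1.5),'PL':(-106,60,8),'PR':(-106,-60,8)}
def res(v,full=False):
    r={}
    for f,d,s,o,nm in((T,t,3.75,(205,150),'t'),(C,c,6,(215,180),'s')):
        for k,uv in d.items():
            m=keep(-1,v[4]) if k=='BR' else M[k]
            r[nm+k]=(proj(f,W(v[:4],m))[0]-((np.array(uv)+.5)/s-.5+o))
    return r if full else np.ravel(list(r.values()))
best=None
for yaw in np.arange(-3,3.1,.5):
    x0=plane(T,(280,232),.06)
    o=least_squares(res,[x0[0],x0[1],0,yaw,0],loss='soft_l1')
    if best is None or o.cost<best.cost: best=o
print(best.x.round(4),best.cost)
for k,v in res(best.x,True).items(): print(k,v.round(1),end='; ')
p=best.x; json.dump(list(p),open('p.json','w'))
s,B=book(p[:4]); print('\nspine',s.round(4),'\nB',B.round(3).tolist())
for n,m in {'tab':(33,-142.5,0),'ballR':keep(-1,p[4]),'pivR':(-106,-60,6.5),'pivL':(-106,60,6.5)}.items(): print(n,W(p[:4],m).round(4))
k=1/1.4286
for n,uv,z in(('spoonbowl',(500,408),.005),('spoonend',(548,465),.005),('mug',(393,182),.09),('jar',(447,193),.09),('timer',(495,238),.04)): print(n,plane(T,np.array(uv)*k,z).round(3))
for uv in [(30,185),(33,190)]:
    P=plane(T,np.array(uv)/3.75+(205,150),W(p[:4],keep(1,1.6))[0,2]);print('leftball?',((P-s)@B*1e3).round(1))
for q in (1.5,1.57,1.7,1.9): print(q,(proj(T,W(p[:4],keep(1,q)))-(205,150))*3.75,(proj(C,W(p[:4],keep(1,q)))-(215,180))*6)
E
python3 fit.py
```

```text
[ 0.5039 -0.2305 -0.0042 -1.1098  0.0998] 9.731905377184473
tRF [0.2 0.8]; tRFi [-0.6 -0.7]; tRN [0.5 0.1]; tRNi [-0.3  0.1]; tLF [-0.9 -0.6]; tLN [-0.4 -0.6]; tLNi [-0.1 -0.2]; tLFi [-1.3 -0.5]; tT1 [0.4 0.4]; tT2 [-0.3  0.3]; tPL [ 0.2 -0.5]; tPR [ 0.1 -0.6]; tBR [ 0.4 -0.5]; sLF [1.4 0.7]; sLFi [1.4 0.9]; sLN [ 0.1 -0.2]; sLNi [-0.5  0.2]; sRFi [1.5 0.5]; sRF [-0.4  1.2]; sRNi [ 0.6 -0.9]; sT1 [-0.4  1.1]; sT2 [-0.4 -0.7]; sPL [ 0.6 -0.9]; sPR [ 0.6 -1.4]; sBR [0.3 0.2]; 
spine [ 0.5039 -0.2305  0.0578] 
B [[0.43, 0.896, -0.114], [-0.866, 0.445, 0.23], [0.257, 0.0, 0.966]]
tab [[ 0.3905 -0.3224  0.0663]]
ballR [[ 0.424  -0.219   0.0694]]
pivR [[ 0.4039 -0.1639  0.0368]]
pivL [[ 0.5113 -0.1105  0.0368]]
spoonbowl [ 0.368 -0.395  0.005]
spoonend [ 0.279 -0.47   0.005]
mug [ 0.722 -0.219  0.09 ]
jar [ 0.704 -0.305  0.09 ]
timer [ 0.645 -0.388  0.04 ]
leftball? [-109.1  118.7   23.3]
leftball? [-108.8  115.1   23.2]
1.5 [[ 36.72153646 170.34845   ]] [[ 60.12341449 339.51569077]]
1.57 [[ 30.2975323  173.60004962]] [[ 57.89048217 348.02796574]]
1.7 [[ 18.98412919 180.8267117 ]] [[ 55.70695319 364.02121701]]
1.9 [[  3.50231354 194.70288508]] [[ 57.4549243  388.55987309]]
```

The fit residual is about 1 px (about 2 mm), and z comes out at -4 mm against the known 0. Everything is in reach and the sizes agree. I'll refit with z fixed at 0, then compute the move to a point inside the right keeper's ball, with the tool aligned to the book (x = left, y = up-slope, z = into the deck).

```bash
cat >>h.py <<'E'
def pose():
    from workcell import env
    o=env.get_obs(); return o,np.array(o['position']),R.from_euler('xyz',o['tool_rot'])
def P(): return json.load(open('p.json'))
def where():
    o,x,r=pose(); s,B=book(P()[:4])
    print('t',round(o['t'],2),'tip abn',((x-s)@B*1e3).round(1),'F',np.round(o['contact_force'],1),'q',np.round(o['q'],2),'w',round(o['grip_width'],4))
    return o,x,r,s,B
def to(abn,rv=(0,0,0)):  # rv: extra tool turns in deg (rotvec) from nominal
    o,x,r,s,B=where()
    N=R.from_matrix(np.c_[B[:,1],B[:,0],-B[:,2]])*R.from_rotvec(rv,degrees=True)
    d=W(P()[:4],abn)[0]-x
    print('turn',(r.inv()*N).as_rotvec(degrees=True).round(1),'| shift now',(r.inv().apply(d)*1e3).round(1),'| shift after turn',(N.inv().apply(d)*1e3).round(1))
E
sed -i "s/least_squares(res,\[x0\[0\],x0\[1\],0,yaw,0\]/least_squares(lambda w:res(np.r_[w[:2],0,w[2:]]),[x0[0],x0[1],yaw,0]/; s/^print(best.x.round(4)/best.x=np.r_[best.x[:2],0,best.x[2:]]\nprint(best.x.round(4)/" fit.py
python3 fit.py | head -3; python3 -c "
from h import *
to((-46,-36,90))"
```

```text
[ 0.5032 -0.2296  0.     -1.1081  0.0987] 14.627980676958702
tRF [0.2 0.9]; tRFi [-0.9 -0.8]; tRN [0.2 0.4]; tRNi [-0.7  0.3]; tLF [-1.4 -0.9]; tLN [-1.1 -0.6]; tLNi [-0.6 -0. ]; tLFi [-1.5 -0.6]; tT1 [0.3 0.6]; tT2 [-0.4  0.6]; tPL [-0.4 -0.3]; tPR [-0.3 -0.3]; tBR [ 0.  -0.3]; sLF [ 1.2 -0.3]; sLFi [ 1.4 -0.2]; sLN [ 0.  -1.2]; sLNi [-0.4 -0.8]; sRFi [ 1.5 -0.6]; sRF [-0.3  0.1]; sRNi [ 0.7 -2. ]; sT1 [-0.3 -0. ]; sT2 [-0.2 -1.8]; sPL [ 0.6 -1.9]; sPR [ 0.8 -2.5]; sBR [ 0.4 -1. ]; 
spine [ 0.5032 -0.2296  0.062 ] 
t 0.1 tip abn [ 216.3 -485.9  116.9] F [0.3 0.4 0.1] q [ 1.23  0.44  0.02  1.57 -0.01  1.13 -0.08] w 0.0851
turn [-14.9   1.7 -12.7] | shift now [ 384.2 -339.9   93.9] | shift after turn [ 449.9 -262.3   26.9]
```

```bash
python3 -m jog '[0,0,0,-5,0.6,-4.2,0,0,0,-5,0.6,-4.2,0,0,0,-5,0.6,-4.2,30,-17,0,0,0,0,35,-20,0,0,0,0,40,-23,0,0,0,0,40,-23,0,0,0,0,40,-23,0,0,0,0,40,-23,0,0,0,0,40,-23,0,0,0,0,40,-23,0,0,0,0,30,-17,0,0,0,0]' 1 20; python3 -c "
from h import *
to((-46,-36,90))"
```

```text
t: 1.3
position: [0.3671, -0.2894, 0.1819]
tool_rot: [2.878, -0.003, 0.463]
contact_force: [0.8, -0.7, -0.0]
grip_width: 0.0
gripper_force: 0.0
t 1.3 tip abn [  23.8 -148.4  117.7] F [ 0.8 -0.7 -0. ] q [ 0.64  0.13 -0.24  2.19  0.33  0.65 -0.95] w 0.0
turn [ 0.2 -0.1 -0. ] | shift now [112.3 -70.   27.8] | shift after turn [112.4 -69.8  27.7]
```

```bash
python3 -m jog '[38,-23,3,0,0,0,38,-23,4,0,0,0,36,-24,4,0,0,0,0,0,0,0,0,0,0,0,0,0,0,0]'; python3 - <<'E'
from h import *
from workcell import optics
to((-46,-36,10))
f=optics.grab_frame('wrist'); pickle.dump(f,open('pics/w1.pkl','wb'))
im=np.ascontiguousarray(f['pixels'][:,:,::-1])
p=P()
for n,m in {'ball':keep(-1,p[4]),'post':keep(-1,p[4],5),'piv':(-106,-60,6.5),'c':(-90,-10,1.5),'RN':(-90,-130,1.5),'T2':(12,-155,1.5),'T1':(54,-155,1.5),'F':(85,-10,1.5)}.items():
    u=proj(f,W(p[:4],m))[0]; print(n,u.round(0))
    if abs(u).max()<900: cv2.drawMarker(im,tuple(int(v) for v in u),(0,0,255),0,9,1)
cv2.imwrite('pics/w1.png',cv2.resize(im,(800,600)))
E
```

```text
t: 1.8
position: [0.4377, -0.1831, 0.153]
tool_rot: [2.879, -0.001, 0.464]
contact_force: [-0.6, -0.7, -0.3]
grip_width: -0.0002
gripper_force: 0.0
t 1.8 tip abn [-45.1 -37.8 106.2] F [-0.6 -0.7 -0.3] q [ 0.38  0.22 -0.3   2.17  0.47  0.68 -1.38] w -0.0002
turn [ 0.1 -0.1  0.1] | shift now [ 1.7 -1.1 96.2] | shift after turn [ 1.8 -0.9 96.2]
ball [283. 241.]
post [283. 233.]
piv [207. 226.]
c [224. 167.]
RN [230. 295.]
T2 [338. 318.]
T1 [382. 318.]
F [437. 167.]
```

View pics/w1.png

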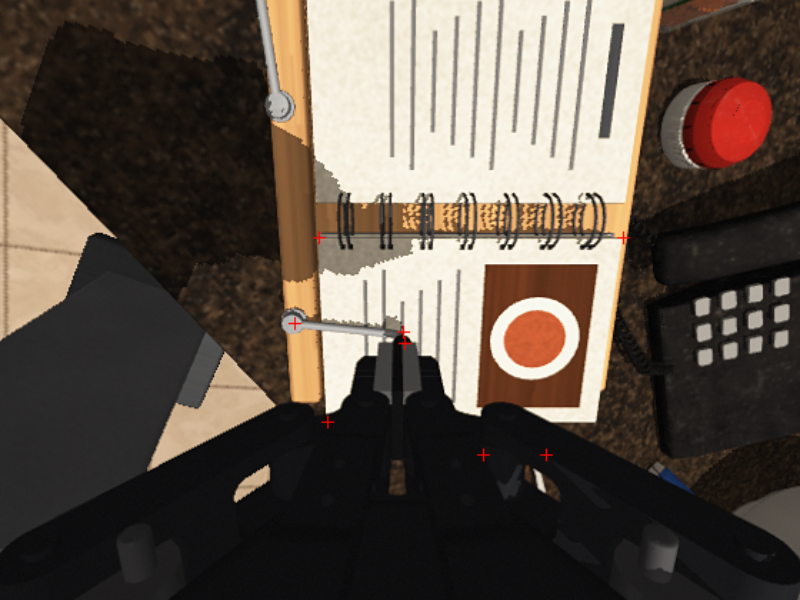

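The wrist view confirms the fit: the projected pivot, ball and far-corner markers land on their features at (294,323), (404,340) and (623,237), within about 2 px. Next I'll work out the arc for pushing the right keeper outward.

```bash
cat >arc.py <<'E'
from h import *
def arc(side,q0,q1,al0,al1,N,d=17,back=3,a_now=None):
    # poses in tool-nominal plane (X=b,Y=a); turn al (deg, +about tool z: X->Y)
    def pp(q,al):
        m=-np.array([np.cos(al),np.sin(al)])   # -x tool axis in (X=b,Y=a)
        k=keep(side,q); return k[[1,0]]-d*m-back*np.array([side*np.sin(q),np.cos(q)])
    qs=np.linspace(q0,q1,N+1); al=np.radians(np.linspace(al0,al1,N+1)); 
    Ps=[pp(a,b) for a,b in zip(qs,al)]; print('start b,a',Ps[0].round(1),'end',Ps[-1].round(1))
    for i in range(N):
        v=Ps[i+1]-Ps[i];c,s=np.cos(al[i]),np.sin(al[i]); print(round(c*v[0]+s*v[1],1),round(-s*v[0]+c*v[1],1),round(np.degrees(al[i+1]-al[i]),1))
    return Ps
E
python3 -c "
from arc import *
arc(-1,.05,1.58,15,63,12)
to((-44+4.4,-36,12))"
```

```text
start b,a [-46.7 -39.7] end [-114.3  -91.4]
-7.9 2.4 4.0
-7.9 1.9 4.0
-7.9 1.4 4.0
-7.9 1.0 4.0
-7.9 0.5 4.0
-7.9 0.1 4.0
-7.8 -0.4 4.0
-7.7 -0.8 4.0
-7.6 -1.2 4.0
-7.4 -1.7 4.0
-7.2 -2.1 4.0
-7.0 -2.5 4.0
t 1.85 tip abn [-44.2 -38.9 106.2] F [-0.7 -0.7  0.6] q [ 0.38  0.22 -0.3   2.17  0.47  0.68 -1.38] w -0.0002
turn [ 0.2 -0.  -0.1] | shift now [ 2.8  4.4 94.2] | shift after turn [ 2.9  4.6 94.2]
```

```bash
python3 -m jog '[3,4,30,0,0,0,0,0,30,0,0,0,0,0,22,0,0,7.5,0,0,10,0,0,7.5,0,0,0,0,0,0]'; python3 -c "
from h import *
to((-39.7,-46.7,12),(0,0,15))"
```

```text
t: 2.35
position: [0.451, -0.2093, 0.0647]
tool_rot: [2.888, -0.067, 0.203]
contact_force: [-0.2, 0.3, 1.2]
grip_width: -0.0003
gripper_force: 0.0
t 2.35 tip abn [-39.4 -37.6  13.3] F [-0.2  0.3  1.2] q [ 0.28  0.39 -0.14  2.22  0.64  0.46 -1.79] w -0.0003
turn [ 0.1  0.1 -0.4] | shift now [-8.9  2.1  1.3] | shift after turn [-8.9  2.   1.3]
```

```bash
python3 -m jog '[-9,2,0,0,0,0,-8,2.4,0,0,0,4,-8,1.9,0,0,0,4,-8,1.4,0,0,0,4,-8,1,0,0,0,4,-8,0.5,0,0,0,4,-8,0,0,0,0,4,-8,-0.4,0,0,0,4,-8,-0.8,0,0,0,4,-8,-1.2,0,0,0,4,-7.5,-1.7,0,0,0,4,-7.2,-2.1,0,0,0,4]'; python3 -m jog '[-7,-2.5,0,0,0,4,0,0,0,0,0,0]';  python3 -c "
from h import *
to((-88.4,-114.3,12),(0,0,63))"
```

```text
t: 3.55
position: [0.3638, -0.2026, 0.0546]
tool_rot: [3.006, -0.228, -0.554]
contact_force: [-0.7, -0.3, 0.3]
grip_width: -0.0001
gripper_force: 0.1
t: 3.75
position: [0.3591, -0.1963, 0.0523]
tool_rot: [3.022, -0.235, -0.623]
contact_force: [-0.4, -0.5, 0.3]
grip_width: 0.0003
gripper_force: 0.0
t 3.75 tip abn [ -93.4 -114.    14.9] F [-0.4 -0.5  0.3] q [ 0.02  0.32  0.2   2.46  0.62  0.25 -2.6 ] w 0.0003
turn [-0.  -0.2 -0. ] | shift now [4.3 2.5 2.9] | shift after turn [4.3 2.5 2.9]
```

```bash
python3 -m jog '[6,0,-10,0,0,0,5,0,-30,0,0,0,0,0,-40,0,0,-8,0,0,-20,0,0,-8,0,0,0,0,0,-8,0,0,0,0,0,-8,0,0,0,0,0,-8,0,0,0,0,0,-8,0,0,0,0,0,-8,0,0,0,0,0,-7]'; python3 - <<'E'
from h import *
from workcell import optics
to((33,-230,100))
p=P();ims=[]
f=optics.grab_frame('wrist'); im=np.ascontiguousarray(f['pixels'][:,:,::-1])
for m in (keep(-1,1.36),keep(-1,1.58),(33,-155,1.5)):
    u=proj(f,W(p[:4],m))[0]; print(u.round(0)*800/560); cv2.drawMarker(im,tuple(int(v) for v in u),(0,0,255),0,9,1)
cv2.imwrite('pics/w2.png',cv2.resize(im,(800,600)))
E
```

```text
t: 4.75
position: [0.3567, -0.1801, 0.1517]
tool_rot: [2.877, -0.0, 0.47]
contact_force: [0.2, -0.6, 0.2]
grip_width: -0.0002
gripper_force: 0.0
t 4.75 tip abn [ -82.9 -108.9  114.9] F [ 0.2 -0.6  0.2] q [ 0.21  0.08 -0.09  2.35  0.4   0.6  -1.3 ] w -0.0002
turn [ 0.2 -0.1  0.4] | shift now [-122.   115.    15.1] | shift after turn [-121.1  115.9   14.9]
[381.42857143 315.71428571]
[355.71428571 318.57142857]
[577.14285714 351.42857143]
```

View pics/w2.png

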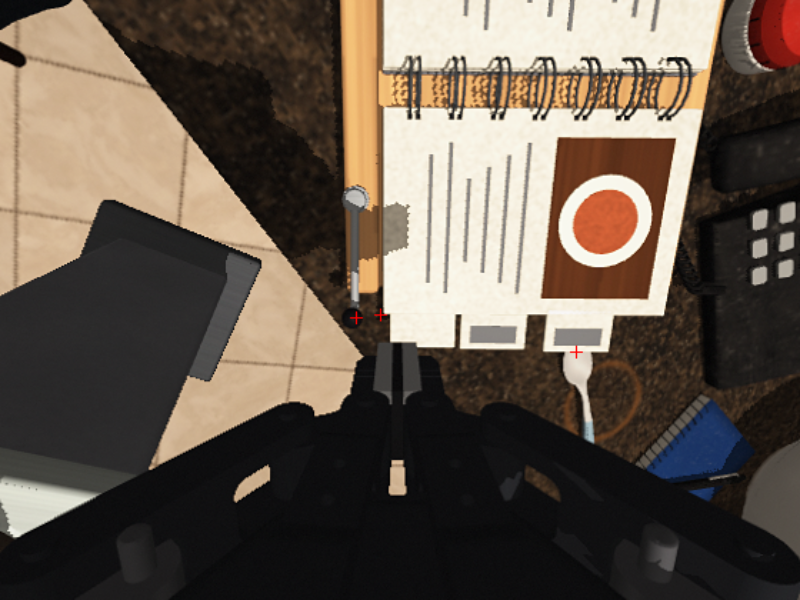

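The right keeper now lies along the ledge at about 1.58 rad, its ball at (353,317), clear of the page. The top tab is at (577,335), with the spoon low beside it. Next I go to a point outside the tab and tilt the tool 60° about the slope axis.

```bash
python3 -m jog '[-23,30,0,0,0,0,-23,30,5,0,0,0,-23,30,10,0,0,0,-23,29,15,0,0,0,0,0,15,0,0,0]'; python3 -m jog '[0,0,0,0,7.5,0,0,0,0,0,7.5,0,0,0,0,0,7.5,0,0,0,0,0,7.5,0,0,0,0,0,7.5,0,0,0,0,0,7.5,0,0,0,0,0,7.5,0,0,0,0,0,7.5,0,0,0,0,0,0,0]'; python3 -c "
from h import *
to((36,-194,3),(0,60,0))"
```

```text
t: 5.3
position: [0.3297, -0.3392, 0.1398]
tool_rot: [2.874, -0.003, 0.456]
contact_force: [0.7, 0.4, -0.2]
grip_width: 0.0004
gripper_force: 0.0
t: 6.2
position: [0.321, -0.3244, 0.1239]
tool_rot: [2.884, -0.657, 0.628]
contact_force: [-0.4, -0.2, 0.1]
grip_width: 0.0001
gripper_force: 0.0
t 6.2 tip abn [  19.3 -205.4   59. ] F [-0.4 -0.2  0.1] q [ 1.69  0.44 -0.62  2.29 -0.97  0.53  0.98] w 0.0001
turn [-2.4 21.4 -2.3] | shift now [-25.5  19.9  49.9] | shift after turn [-42.8  16.7  37.8]
```

```bash
python3 -m jog '[0,0,0,-1,6,-0.7,0,0,0,-1,6,-0.7,0,0,0,-0.4,5,-0.6,0,0,0,0,4.4,-0.3,0,0,0,0,0,0,0,0,0,0,0,0]'; python3 -c "
from h import *
to((36,-194,3),(0,60,0))"
```

```text
t: 6.8
position: [0.3256, -0.3198, 0.1253]
tool_rot: [2.654, -0.985, 0.894]
contact_force: [-0.3, 0.1, -0.1]
grip_width: 0.0
gripper_force: 0.0
t 6.8 tip abn [  17.7 -199.2   60.8] F [-0.3  0.1 -0.1] q [ 1.93  0.75 -0.72  2.25 -1.04  0.7   1.35] w 0.0
turn [-0.7  0.2  0.5] | shift now [-47.6  18.3  33.3] | shift after turn [-47.5  18.3  33.4]
```

```bash
python3 -m jog '[-12,4.6,8,0,0,0,-12,4.6,8,0,0,0,-12,4.6,8,0,0,0,-12,4.6,8,0,0,0,0,0,0,0,0,0,0,0,0,0,0,0]'; python3 - <<'E'
from h import *
from workcell import optics
to((36,-142.5,-26.5),(0,60,0))
p=P()
ims=[]
for n in('wrist','scene'):
    f=optics.grab_frame(n); im=np.ascontiguousarray(f['pixels'][:,:,::-1])
    for m in ((54,-155,1.5),(12,-155,1.5),(-20,-155,-1.5)):
        u=proj(f,W(p[:4],m))[0]; 
        if n=='wrist': cv2.drawMarker(im,tuple(int(v) for v in u),(0,0,255),0,9,1)
    if n=='scene': im=cv2.resize(im[150:270,200:400],(700,420))
    ims.append(im)
    cv2.imwrite(f'pics/{n}3.png',im)
a=cv2.resize(ims[0],(400,300));b=cv2.resize(ims[1],(400,240))
cv2.imwrite('pics/c3.png',np.vstack([cv2.resize(a,(400,300)),b]))
E
```

```text
t: 7.4
position: [0.344, -0.3465, 0.0754]
tool_rot: [2.652, -0.985, 0.898]
contact_force: [-0.1, 0.1, 0.6]
grip_width: -0.0001
gripper_force: 0.0
t 7.4 tip abn [  35.9 -194.6    4.3] F [-0.1  0.1  0.6] q [ 1.87  0.88 -0.69  2.19 -1.05  0.63  1.4 ] w -0.0001
turn [-0.7  0.1  0.6] | shift now [-0.6  0.9 60.5] | shift after turn [-0.7  0.1 60.5]
```

View pics/c3.png

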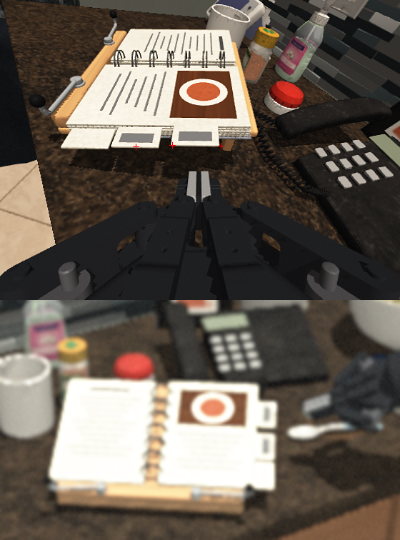

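The closed fingers are in line with the top tab, which sits at (195,137) in the wrist view and matches its markers. I'll slide in under it and lift a little.

```bash
python3 -m jog '[0,0,10,0,0,0,0,0,12,0,0,0,0,0,12,0,0,0,0,0,12,0,0,0,0,0,10,0,0,0,0,0,4,0,0,0,0,0,0,0,0,0]'; python3 -c "
from h import *
to((36,-144.5,-19.5),(0,60,0))"; python3 -m jog '[5,0,-5,0,0,0,9.5,0,-5,0,0,0,9.5,0,-5,0,0,0,9.5,0,-5,0,0,0,9.5,0,-5,0,0,0,0,0,0,0,0,0]'; python3 - <<'E'
from h import *
from workcell import optics
to((36,-142.5,23.5),(0,60,0))
f=optics.grab_frame('wrist');g=optics.grab_frame('scene')
cv2.imwrite('pics/c4.png',np.hstack([cv2.resize(f['pixels'],(400,300)),cv2.resize(g['pixels'][160:265,200:340],(400,300))])[:,:,::-1])
E
```

```text
t: 8.2
position: [0.3935, -0.3299, 0.0452]
tool_rot: [2.652, -0.987, 0.896]
contact_force: [0.2, 0.2, 0.1]
grip_width: -0.0002
gripper_force: 0.0
t 8.2 tip abn [  35.1 -142.9  -26.8] F [0.2 0.2 0.1] q [ 1.82  0.99 -0.78  2.2  -1.17  0.47  1.51] w -0.0002
turn [-0.7 -0.   0.5] | shift now [ 5.5  0.9 -5. ] | shift after turn [ 5.5  0.9 -5. ]
t: 8.8
position: [0.3872, -0.3186, 0.0947]
tool_rot: [2.649, -0.985, 0.899]
contact_force: [-0.1, -0.7, -0.0]
grip_width: -0.0
gripper_force: 0.2
t 8.8 tip abn [  35.4 -143.5   24.4] F [-0.1 -0.7 -0. ] q [ 1.84  0.87 -0.8   2.23 -1.17  0.53  1.42] w -0.0
turn [-0.6  0.1  0.6] | shift now [-0.3  0.6  1.3] | shift after turn [-0.3  0.6  1.3]
```

View pics/c4.png

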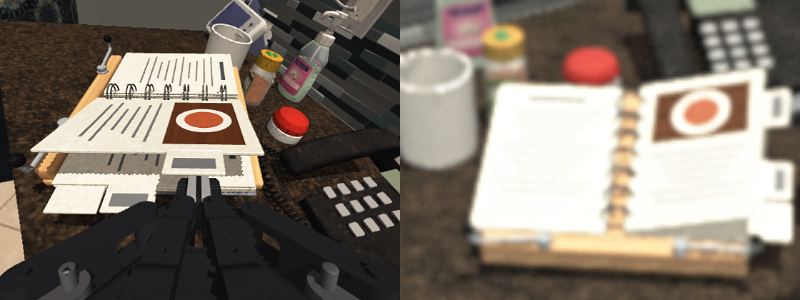

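Only the top leaf is up: the fingertip is under its tab, and the next leaf with its tab at (128,200) stays down. I'll follow the arc over the top.

```bash
python3 -m jog '[12.9,0,-1.7,0,0,0,12.9,0,-1.7,0,0,0,12.9,0,-1.7,0,0,0,12,0,1.5,0,0,0,12,0,1.5,0,0,0,12,0,1.5,0,0,0,11.3,0,4.5,0,0,0,11.3,0,4.5,0,0,0,11.3,0,4.5,0,0,0,9.7,0,7.3,0,0,0,9.7,0,7.3,0,0,0,9.7,0,7.3,0,0,0]';python3 -c "
from h import *
to((36,-43.2,125.3),(0,60,0))"
```

```text
t: 10.1
position: [0.4641, -0.2492, 0.1917]
tool_rot: [2.652, -0.986, 0.896]
contact_force: [0.3, 0.0, -1.1]
grip_width: 0.0002
gripper_force: 0.1
t 10.1 tip abn [ 33.4 -43.7 125.3] F [ 0.3  0.  -1.1] q [ 1.84  0.76 -1.14  2.29 -1.3   0.34  1.24] w 0.0002
turn [-0.6  0.1  0.5] | shift now [0.3 2.6 0.4] | shift after turn [0.3 2.6 0.5]
```

```bash
python3 -m jog '[8,0,9.1,0,-2,0,8,0,9.1,0,-2,0,8,0,9.1,0,-2,0,6.2,0,10.5,0,-2,0,6.2,0,10.5,0,-2,0]';python3 -c "
from h import *
from workcell import optics
to((36,10,130),(0,50,0))
f=optics.grab_frame('wrist');g=optics.grab_frame('scene')
cv2.imwrite('pics/c5.png',np.hstack([cv2.resize(f['pixels'],(400,300)),cv2.resize(g['pixels'][130:265,180:360],(400,300))])[:,:,::-1])"
```

```text
t: 10.6
position: [0.5171, -0.2206, 0.1944]
tool_rot: [2.749, -0.829, 0.774]
contact_force: [-0.4, -7.8, -5.8]
grip_width: -0.0
gripper_force: 0.0
t 10.6 tip abn [ 32.2  16.5 128.4] F [-0.4 -7.8 -5.8] q [ 1.65  0.63 -1.21  2.27 -1.31  0.12  1.01] w -0.0
turn [-0.6  0.   0.6] | shift now [-3.   3.7 -6. ] | shift after turn [-2.9  3.8 -6. ]
```

View pics/c5.png

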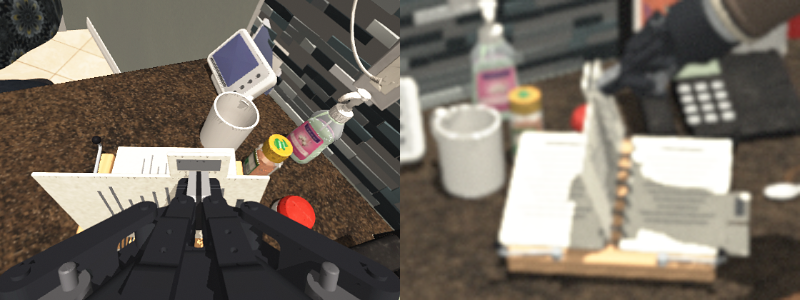

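The leaf is just past upright, leaning left, and the arm is close to its joint limits. I'll draw the finger back and let the leaf fall.

```bash
python3 -m jog '[0,0,-5,0,0,0,0,0,-12,0,0,0,0,0,-20,0,0,0,0,0,-25,0,0,0,0,0,-25,0,0,0,0,0,0,0,0,0,0,0,0,0,0,0,0,0,0,0,0,0]';python3 -c "
from h import *
from workcell import optics
to((-60,-100,150))
f=optics.grab_frame('wrist');g=optics.grab_frame('scene')
cv2.imwrite('pics/c6.png',np.hstack([cv2.resize(f['pixels'],(400,300)),cv2.resize(g['pixels'][130:265,180:360],(400,300))])[:,:,::-1])"
```

```text
t: 11.5
position: [0.4506, -0.2393, 0.2477]
tool_rot: [2.749, -0.829, 0.773]
contact_force: [-0.6, 0.4, -0.1]
grip_width: -0.0
gripper_force: 0.0
t 11.5 tip abn [ 33.5 -51.4 183.3] F [-0.6  0.4 -0.1] q [ 1.81  0.36 -1.07  2.26 -1.13  0.51  0.84] w -0.0
turn [ -0.3 -50.    0.8] | shift now [-55.9 -94.2 -14.9] | shift after turn [-48.6 -93.5  33.3]
```

View pics/c6.png

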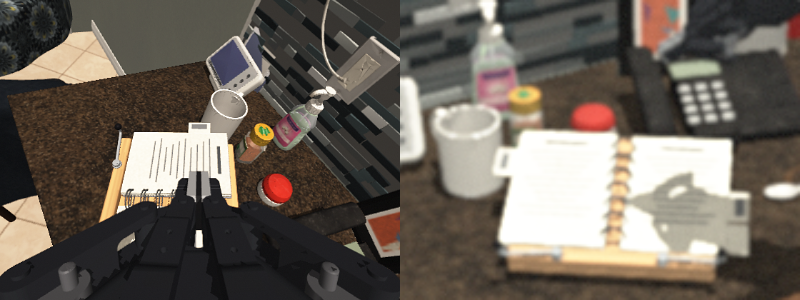

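The leaf has fallen onto the left pages with its tab at (505,162), left and beyond, and it looks flat. The right-hand pages stay down. Next I turn the tool upright again and plan the left keeper's arc.

```bash
python3 -m jog '[0,0,-8,0,-6,0,0,0,-8,0,-6,0,0,0,-8,0,-6,0,0,0,0,0,-6,0,0,0,0,0,-6,0,0,0,0,0,-6,0,0,0,0,0,-6,0,0,0,0,0,-6,0,0,0,0,0,-2,0,0,0,0,0,0,0]';python3 -c "
from arc import *
arc(1,1.95,.12,-65,-10,20)
to((-135,90,110),(0,0,-65))"
```

```text
t: 12.6
position: [0.4348, -0.2354, 0.2602]
tool_rot: [2.898, -0.103, 0.519]
contact_force: [0.0, 0.7, -0.4]
grip_width: -0.0001
gripper_force: 0.0
start b,a [ 124.8 -144.4] end [ 84.2 -47.4]
-4.1 4.8 2.8
-4.3 4.6 2.7
-4.4 4.4 2.8
-4.6 4.2 2.8
-4.7 4.0 2.8
-4.8 3.8 2.8
-5.0 3.6 2.8
-5.1 3.4 2.7
-5.2 3.1 2.8
-5.3 2.9 2.8
-5.4 2.7 2.8
-5.5 2.4 2.8
-5.5 2.2 2.8
-5.6 2.0 2.8
-5.6 1.7 2.7
-5.7 1.5 2.8
-5.7 1.2 2.8
-5.7 1.0 2.8
-5.7 0.7 2.7
-5.7 0.5 2.8
t 12.6 tip abn [ 26.5 -63.8 198. ] F [ 0.   0.7 -0.4] q [ 1.09  0.13 -0.82  2.    0.26  0.82 -0.93] w -0.0001
turn [  2.7  -6.4 -63.3] | shift now [ 147.2 -155.2  108.3] | shift after turn [211.3  71.1  88. ]
```

```bash
python3 -m jog '[20,-18,4,0,0,0,28,-25,10,0,0,0,30,-27,12,0,0,0,30,-27,16,0,0,0,30,-27,16,0,0,0,26,-24,16,0,0,0,18,-16,14,0,0,0,0,0,0,0,0,0,0,0,0,0,0,-8,0,0,0,0,0,-8,0,0,0,0,0,-8,0,0,0,0,0,-8]';python3 -m jog '[0,0,0,0,0,-8,0,0,0,0,0,-8,0,0,0,0,0,-8,0,0,0,0,0,-7,0,0,0,0,0,0]';python3 -c "
from arc import *
to((-144,125,100),(0,0,-65))"
```

```text
t: 13.8
position: [0.533, -0.0236, 0.1544]
tool_rot: [2.882, 0.043, 1.059]
contact_force: [-0.2, 0.2, 0.5]
grip_width: -0.0001
gripper_force: 0.0
t: 14.3
position: [0.5331, -0.0237, 0.1543]
tool_rot: [2.939, 0.169, 1.584]
contact_force: [-0.3, -0.1, 0.8]
grip_width: 0.0002
gripper_force: 0.0
t 14.3 tip abn [-141.4  118.7  133.1] F [-0.3 -0.1  0.8] q [ 0.59  0.47 -1.02  2.02  0.83  0.9  -0.87] w 0.0002
turn [ 5.2 -3.8 -0.6] | shift now [ 2.8  1.5 33.7] | shift after turn [ 5.   4.6 33.1]
```

The viewing budget is used up, so from here I check by numbers. I'll fix the tilt and descend on the reader's side of the left keeper's ball.

```bash
python3 -m jog '[0,0,0,5.2,-3.8,-0.6,5,4.6,15,0,0,0,0,0,30,0,0,0,0,0,30,0,0,0,0,0,28,0,0,0,0,0,16,0,0,0,0,0,0,0,0,0,0,0,0,0,0,0]';python3 -c "
from arc import *
to((-144.4,124.8,12),(0,0,-65))"
```

```text
t: 15.1
position: [0.552, -0.0445, 0.0387]
tool_rot: [3.027, 0.234, 1.583]
contact_force: [0.8, -0.0, 0.5]
grip_width: 0.0001
gripper_force: 0.0
t 15.1 tip abn [-145.   126.4   14.5] F [ 0.8 -0.   0.5] q [ 0.42  0.69 -0.84  2.    1.04  0.91 -1.05] w 0.0001
turn [ 0.1 -0.  -0.1] | shift now [-1.2 -1.2  2.5] | shift after turn [-1.2 -1.2  2.5]
```

```bash
python3 -m jog '[-1,-1,1.5,0,0,0,-4.1,4.8,0,0,0,2.8,-4.3,4.6,0,0,0,2.8,-4.4,4.4,0,0,0,2.8,-4.6,4.2,0,0,0,2.8,-4.7,4,0,0,0,2.8,-4.8,3.8,0,0,0,2.8,-5,3.6,0,0,0,2.8,-5.1,3.4,0,0,0,2.8,-5.2,3.1,0,0,0,2.8,-5.3,2.9,0,0,0,2.8,0,0,0,0,0,0]';python3 -c "
from arc import *
p=arc(1,1.95,.12,-65,-10,20)[10]
to((p[1],p[0],13),(0,0,-37.5))" | tail -2
```

```text
t: 16.3
position: [0.5794, -0.0984, 0.0537]
tool_rot: [2.928, 0.155, 1.087]
contact_force: [-0.8, -0.1, 0.2]
grip_width: 0.0002
gripper_force: 0.0
t 16.3 tip abn [-82.8 126.8  13.4] F [-0.8 -0.1  0.2] q [ 0.46  0.66 -0.76  1.94  0.97  0.88 -1.35] w 0.0002
turn [ 0.2  0.1 -0.8] | shift now [ 1.2 -1.5  0.4] | shift after turn [ 1.2 -1.5  0.4]
```

```bash
python3 -m jog '[-4.4,1.5,0,0,0,2.4,-5.5,2.4,0,0,0,2.8,-5.5,2.2,0,0,0,2.8,-5.6,2,0,0,0,2.8,-5.6,1.7,0,0,0,2.8,-5.7,1.5,0,0,0,2.8,-5.7,1.2,0,0,0,2.8,-5.7,1,0,0,0,2.8,-5.7,0.7,0,0,0,2.8,-5.7,0.5,0,0,0,2.8,0,0,0,0,0,0]';python3 -c "
from arc import *
to((-47.4,84.2,13),(0,0,-10))"; python3 -m jog '[4,0,-3,0,0,0,8,0,-15,0,0,0,0,0,-35,0,0,0,0,0,-45,0,0,0,0,0,-45,0,0,0,-45,0,0,0,0,0,-45,0,0,0,0,0,-45,0,0,0,0,0,-45,0,0,0,0,0,-45,0,0,0,0,0]'; python3 - <<'E'
from h import *
from workcell import optics
where(); p=P()
for n in('top','scene'):
    f=optics.grab_frame(n); pickle.dump(f,open(f'pics/{n}9.pkl','wb')); g=f['pixels'].astype(int).max(2)
    print(n)
    for q in np.arange(-.3,2.1,.1):
        u=np.rint(proj(f,W(p[:4],keep(1,q)))[0]).astype(int); w=g[u[1]-2:u[1]+3,u[0]-2:u[0]+3]
        print(round(q,1),tuple(u.tolist()),w.min(),end='; ')
E
```

```text
t: 17.4
position: [0.5553, -0.1476, 0.0625]
tool_rot: [2.882, 0.041, 0.618]
contact_force: [-0.2, -0.1, 1.0]
grip_width: 0.0003
gripper_force: 0.0
t 17.4 tip abn [-48.3  83.2  13.4] F [-0.2 -0.1  1. ] q [ 0.51  0.59 -0.68  1.98  0.91  0.79 -1.71] w 0.0003
turn [ 0.2 -0.  -0.8] | shift now [0.8 1.  0.4] | shift after turn [0.8 1.  0.4]
t: 18.4
position: [0.3651, -0.2378, 0.2095]
tool_rot: [2.882, 0.041, 0.623]
contact_force: [0.6, -0.8, -0.7]
grip_width: 0.0002
gripper_force: 0.0
t 18.4 tip abn [ -14.5 -127.2  156.5] F [ 0.6 -0.8 -0.7] q [ 1.12  0.11 -0.86  2.16  0.41  0.77 -0.95] w 0.0002
top
-0.3 (252, 216) 195; -0.2 (251, 214) 210; -0.1 (250, 211) 127; 0.0 (249, 208) 102; 0.1 (248, 206) 102; 0.2 (246, 203) 102; 0.3 (244, 201) 198; 0.4 (242, 199) 208; 0.5 (240, 198) 210; 0.6 (238, 196) 252; 0.7 (235, 195) 252; 0.8 (233, 194) 252; 0.9 (230, 193) 252; 1.0 (227, 193) 249; 1.1 (225, 193) 168; 1.2 (222, 193) 99; 1.3 (219, 194) 98; 1.4 (217, 194) 92; 1.5 (214, 195) 83; 1.6 (212, 197) 88; 1.7 (209, 198) 83; 1.8 (207, 200) 77; 1.9 (205, 202) 85; 2.0 (203, 204) 87; scene
-0.3 (261, 220) 254; -0.2 (258, 219) 253; -0.1 (256, 219) 253; 0.0 (254, 218) 139; 0.1 (251, 218) 58; 0.2 (249, 219) 58; 0.3 (246, 219) 246; 0.4 (244, 220) 252; 0.5 (241, 220) 252; 0.6 (239, 221) 252; 0.7 (237, 222) 252; 0.8 (235, 223) 253; 0.9 (233, 225) 254; 1.0 (231, 226) 255; 1.1 (229, 228) 255; 1.2 (228, 230) 239; 1.3 (227, 232) 177; 1.4 (226, 234) 132; 1.5 (225, 236) 86; 1.6 (224, 238) 67; 1.7 (224, 240) 62; 1.8 (224, 242) 46; 1.9 (225, 244) 40; 2.0 (225, 246) 32;
```

Both views put the dark ball at q ≈ 0.1 on the left page. One last numeric check of the leaf's tab, then I hand in.

```bash
python3 -m jog '[0,0,0,0,0,0,0,0,0,0,0,0,0,0,0,0,0,0]' | tail -3; python3 - <<'E'
from h import *
from workcell import env
p=P()
for n in('top','scene'):
    f=pickle.load(open(f'pics/{n}9.pkl','rb'));g=f['pixels']
    for m in((14,150,1.5),(33,152,1.5),(52,150,1.5),(33,165,1.5),(-20,-150,-1.5),(33,-150,0)):
        u=np.rint(proj(f,W(p[:4],m))[0]).astype(int); print(n,m,g[u[1],u[0]])
print(env.finish_job())
E
```

```text
contact_force: [0.8, 0.7, 0.1]
grip_width: 0.0003
gripper_force: 0.0
top (14, 150, 1.5) [236 230 215]
top (33, 152, 1.5) [247 242 233]
top (52, 150, 1.5) [213 206 191]
top (33, 165, 1.5) [104  94  80]
top (-20, -150, -1.5) [166 165 165]
top (33, -150, 0) [107  92  75]
scene (14, 150, 1.5) [255 255 248]
scene (33, 152, 1.5) [238 235 225]
scene (52, 150, 1.5) [217 208 185]
scene (33, 165, 1.5) [190 186 172]
scene (-20, -150, -1.5) [249 247 236]
scene (33, -150, 0) [79 67 55]
the job is handed in; nothing more can be done
None
```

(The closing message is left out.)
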